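Hold a probe through the guide over the open sample jar

ROBOT

A 6-joint arm with a two-finger parallel gripper is mounted at the origin on the work surface. World frame = base frame: x ahead of the robot, y to its left, z up, the work surface at z = 0. Lengths are in m, angles in rad, forces in N, time in s.
With the tool pointing down it reaches from about 0.25 to 0.8 m from the base axis. Payload 3.9 kg.
Tool frame: the origin (TCP) lies midway between the tips of the shut fingers; the grasp point (between the pads) lies 19 mm behind it; z points along the fingers, y is the line along which they close (so a half turn about z gives the same grasp; the last joint's range is limited). The gripper opens to 85 mm and grips with 20 to 120 N. Pads are 22 mm wide; open, the fingers measure 114 mm over their backs; the gripper's body (76 mm by 85 mm) begins 54 mm behind the grasp point. The pads swing forward as they close: fully open they stand 13 mm farther back than shut.
Start: joints at [1.105, 0.26, -0.138, 1.173, 0, 1.571], TCP at [0.236, 0.469, 0.231] pointing down, gripper open.
Joint ranges: [-2.78, 2.78], [-0.83, 1.72], [-1.28, 1.37], [-1.9, 2.12], [-1.57, 1.48], [-3.14, 3.14]. Speed limits (rad/s): [2.57, 2.57, 3.14, 3.14, 3.14, 3.14].

INTERFACE

Orientations are given as a unit quaternion [x, y, z, w].
In Python, from station import * gives the robot as it stands.
- The arm moves only by the tool apply_moves, never from a script. Its argument "targets" is a list that holds one entry, the list of rows, each a list of 4 numbers: the shift along the world's x, y, z in units of 25 mm (1.0 is 25 mm), then the turn about the world's z in units of 10 degrees (1.0 is 10 degrees). In form: [[[tx, ty, tz, yaw], ...]]. A call has exactly 10 rows; each row is the pose to reach, as a shift and turn from the pose commanded when the call began; what a row does not reach only later rows make up. A row lasts 1/8 s, in which the tool goes at most 62.5 mm and 10.7 degrees, less where a joint would pass 70% of its speed; a pose out of reach is approached as far as the arm can. A call with a gripper value outside its range is refused whole. "grip" is the gripper command: -1 is shut, 1 is fully open, values between are in proportion, set as the call begins (left out, the last holds). The fingers move at their own pace and stop on an object; "force" is the grip in N (left out, the last holds). Time passes only in rows, so rows that repeat a pose let the fingers close, or fill a call up. It gives the time, the measured TCP pose, the force, the opening and the grip force at its end, in the units of the state.
- get_state(): the state, without advancing time (a new reading comes with each control period).
- snapshot(name): name is "scene" or "top" or "wrist"; returns the picture (400x640x3 uint8, red, green, blue); there is no depth.
- camera_model(name): a dict with "K" (3x3 intrinsics, pixels), "dist" ([k1, k2, p1, p2, k3] as OpenCV has them; the pictures are not rectified), "camera_from_world" (4x4, takes a point from world to camera coordinates). Camera axes: x right, y down, z forward; pixel columns grow to the right and rows downward; lengths in m; the calibration is good to about 2 mm. A picture is of the moment at which its call begins: read the wrist's pose just before it. camera_model takes no time and is no camera call; for the wrist camera it gives the pose at the moment of the call.
- job_done(): hands the job in; it is judged then, once.
Trained networks look in the newest picture that a camera, given by its name, has taken for a name from the list of things; names that differ only in an ending like _2 or _b are one class to them, and where a whole thing is asked for, a point or a joint stands for the part that bears it (a point fixed in the world has none). Each returns a list of dicts, best first, with "p" (0 to 1); they miss things now and then, are a little off and sometimes report something else, mostly with a low value. They report only what shows in the picture. A call takes as long as a camera call. They do not tell look-alikes from the thing itself.
- find_in(camera, query): "location" ([column, row] in pixels, amid what is visible of it).
- cut_out(camera, query): "mask" (400x640 bool, what is visible of it) and "location" ([column, row] in pixels, amid what is visible of it).
The state is a dict: "time_s": time; "joint_pos": joint angles; "qd": joint speeds; "effort": joint torques, N m; "position": TCP position; "orientation": TCP orientation; "ft_force": force on the tool from outside, world axes, zero at the start; "torque": the same for the moment, N m; "grip_width": finger opening in m; "finger_force": force on a finger pad.
Only numpy, scipy, OpenCV 4.12 (cv2) and the standard library are available. Lean on these libraries where they do the work, as an engineer would, in place of code of your own. Each camera call takes 0.05 s, during which the arm holds its last target. There are 200 camera calls.

TASK

Two sample jars stand under the guide bridge, one open and one closed with a blue cap. Take the orange-handled probe out of its holder and lower its rod down through the white guide bush over the open jar, keeping the rod off the bush and the jar and the other jar's guide unused. Finish while still holding the probe still, upright and centred in the bush, with its tip about half way down inside the jar, and leave the jars and everything else standing where they are.

Things in the scene. Friction and masses are not known exactly. Their poses are not given: they have to be found in the camera images.
- probe: orange handle 24 x 24 mm square, 55 mm high, black band near its top; below it a round steel rod, 8 mm diameter, 115 mm long; about 0.11 kg (varies). Origin at the centre of the handle's underside (where the rod begins), z up along the handle, x and y square to its flat faces. Starts upright in the holder, the handle's underside resting on it 130 mm above the table, at any yaw
- probe_tip (a point): the lower end of the probe's rod, on its axis, 115 mm below the handle's underside
- holder: the probe's holder, fixed: a grey 70 x 70 x 10 mm plate with a 14 mm hole in its middle, its top 130 mm above the table, on two thin steel posts and a dark 84 x 84 x 8 mm foot. Origin on the table under the hole, z up. The probe hangs loosely in the hole and lifts straight out
- bridge: guide bridge, fixed: dark plate 40 mm deep (x), 250 long (y), 110 to 120 mm above the table, on aluminium posts at y = +115 and -115 mm. Origin on the table under the plate's middle, z up. Two white guide bushes at y = +55 and -55 mm: rings of 28 mm outer diameter, 6 mm above the plate; vertical bores of 18 mm diameter through bush and plate, from 126 down to 110 mm above the table
- guide_left (a point): centre of the mouth (upper rim) of the guide bush on the bridge's +y side, 126 mm above the table
- guide_right (a point): centre of the mouth (upper rim) of the guide bush on the bridge's -y side, 126 mm above the table
- open_jar: the open jar: brown, round, 62 mm in diameter, 70 mm high, wall 3 mm, floor 5 mm, no lid; loose, 0.22 kg. Origin at the centre of its underside, z up. It stands under one of the two guides, within about 4 mm of being centred below it; which one changes from start to start
- capped_jar: the closed jar: the same brown jar with a blue cap 66 mm in diameter, 78 mm high in all; loose. Origin at the centre of its underside. It stands under the other guide
- vial_rack: bystander: blue rack of small vials, 85 x 125 mm, 41 mm high, loose on the table; origin at the centre of its underside
- reagent_bottle: bystander: amber bottle with a white cap, 66 mm in diameter, 140 mm high, loose; origin at the centre of its underside
- cap_tray: bystander: grey open tray of blue caps, 75 x 110 mm, 30 mm high, loose; origin at the centre of its underside
Not all that is in view belongs to the job. What is meant by the probe is not yellow, and is the smaller of those in its own colour.

How it is judged:
On the way:
1. the probe has been lifted clear of its holder, above the guides (height (world z) of probe_tip above 0.13 m and contact force between probe and holder below 0.05 N), for 0.1 s.
At the end, for the whole second after the job is handed in: Fingers hold the probe still, upright within 3.4 degrees, through the bush over the open jar: tip within 3.5 mm of the bore axis, 20 to 50 mm above the jar's underside, touching neither bridge nor jar (0.2 N); jars and bystanders upright within 12 mm of their start ((horizontal distance between probe_tip and guide_left below 0.0035 m or horizontal distance between probe_tip and guide_right below 0.0035 m) and horizontal distance between probe_tip and open_jar below 0.012 m and z of probe_tip in the frame of open_jar between 0.02 and 0.05 m and angle between probe's own z axis and vertical below 0.06 rad and contact force between the fingers and probe above 0.5 N and contact force between probe and bridge below 0.2 N and contact force between probe and open_jar below 0.2 N and linear speed of probe below 0.02 m/s and distance of each of vial_rack, reagent_bottle, cap_tray, capped_jar, open_jar from where it was at the start of the episode below 0.012 m and angle between each of vial_rack, reagent_bottle, cap_tray, capped_jar, open_jar's own z axis and vertical below 0.1 rad); the arm keeps its last pose, push and grip.
It fails at once if the probe touches the bridge or its guide bushes (over 0.2 N) (contact force between probe and bridge above 0.2 N).
It fails at once if the probe touches either jar (over 0.2 N) (contact force between probe and open_jar above 0.2 N or contact force between probe and capped_jar above 0.2 N).
It fails at once if the rod enters the guide over the capped jar (horizontal distance between probe_tip and capped_jar below 0.015 m and height (world z) of probe_tip below 0.122 m).
It fails at once if a jar or a bystander is knocked over or pushed more than 12 mm (distance of any of vial_rack, reagent_bottle, cap_tray, capped_jar, open_jar from where it was at the start of the episode above 0.012 m or angle between any of vial_rack, reagent_bottle, cap_tray, capped_jar, open_jar's own z axis and vertical above 0.1 rad).
It also fails if it takes over 54 s, if anything falls off the work surface, if the arm or the gripper's body presses on something with over 40 N, if the wrist force passes 120 N, or if a joint passes its speed limit or range.

## Working session

There is one attempt and no reset: what is moved stays moved. The work goes in short steps, Python scripts to look and compute and a tool call to move; the robot and the scene stay as the last step left them, time stands still between calls to the robot, and variables do not carry over. Pictures are saved under pics/ and viewed, at most 10 in all, crops included, and the job is handed in when it is done.

Besides the shell and the picture viewer there is one more tool, called after ">>>" as a command line: name --argument value ..., lists and objects as JSON in quotes. apply_moves: Moves the arm, as the interface text tells. Its arguments: {"type":"object","properties":{"targets":{"type":"array","items":{"type":"array","items":{"type":"array","items":{"type":"number"}}}},"grip":{"type":"number"},"force":{"type":"number"}},"required":["targets"]}

```bash
ls; mkdir -p pics; python3 - <<'E'
from station import *
import cv2,numpy as np
ims=[]
for c in ["scene","top","wrist"]:
    im=snapshot(c); cv2.imwrite(f"pics/{c}0.png",im[:,:,::-1])
    for q in ["probe","holder","bridge","open_jar","capped_jar","guide_left"]:
        try: print(c,q,[(np.round(d["location"]).tolist(),round(d["p"],2)) for d in find_in(c,q)][:5])
        except Exception as e: print(c,q,e)
    m=camera_model(c); print(np.round(m["K"],1).tolist(),np.round(m["dist"],3),np.round(m["camera_from_world"],3).tolist())
print(get_state())
E
```

```text
pics
scene probe [([227.0, 144.0], 0.95), ([262.0, 176.0], 0.76), ([209.0, 172.0], 0.61)]
scene holder [([212.0, 214.0], 0.59)]
scene bridge [([320.0, 207.0], 0.67)]
scene open_jar [([347.0, 233.0], 0.7)]
scene capped_jar [([301.0, 228.0], 0.58)]
scene guide_left [([323.0, 204.0], 0.91)]
[[393.5, 0.0, 319.1], [0.0, 393.5, 201.2], [0.0, 0.0, 1.0]] [-0.016  0.     0.     0.     0.   ] [[-0.115, 0.993, -0.012, 0.004], [0.524, 0.05, -0.85, -0.217], [-0.844, -0.104, -0.527, 1.436], [0.0, 0.0, 0.0, 1.0]]
top probe [([437.0, 274.0], 0.93), ([437.0, 228.0], 0.69), ([387.0, 241.0], 0.6)]
top holder [([422.0, 220.0], 0.63), ([288.0, 141.0], 0.17)]
top bridge [([311.0, 199.0], 0.58)]
top open_jar [([291.0, 214.0], 0.73)]
top capped_jar [([332.0, 211.0], 0.46)]
top guide_left [([420.0, 219.0], 0.58)]
[[387.9, 0.0, 312.6], [0.0, 387.9, 193.2], [0.0, 0.0, 1.0]] [-0.056  0.     0.     0.     0.   ] [[-0.028, -1.0, -0.0, 0.091], [-0.997, 0.028, -0.07, 0.621], [0.069, -0.002, -0.998, 0.994], [0.0, 0.0, 0.0, 1.0]]
wrist probe []
wrist holder []
wrist bridge []
wrist open_jar []
wrist capped_jar []
wri
[... 226 characters left out ...]
1.0]]
{'time_s': 1.05, 'joint_pos': array([ 1.10500249e+00,  2.60007405e-01, -1.38098150e-01,  1.17267387e+00,
        2.90056232e-06,  1.57077861e+00]), 'qd': array([-0.00146376, -0.00051401,  0.00030078,  0.00163781,  0.0002204 ,
        0.00063539]), 'effort': array([ 2.74196347e-03, -4.05616701e+01,  2.54244196e+01,  8.23046848e-04,
        1.03177169e-04, -1.94413573e-06]), 'position': array([0.23579506, 0.46907265, 0.23130113]), 'orientation': array([2.30788572e-01, 9.73003923e-01, 8.55602523e-06, 5.39053746e-07]), 'ft_force': array([ 0.02059127,  0.21735857, -0.59034537]), 'torque': array([ 0.02754804, -0.0339037 ,  0.00044723]), 'finger_force': 0.0, 'grip_width': 0.08527772899752777}
```

```bash
python3 - <<'E'
import cv2,numpy as np
a=cv2.imread("pics/scene0.png")[100:300,150:430];b=cv2.imread("pics/top0.png")[110:310,230:510]
cv2.imwrite("pics/crop0.png",np.vstack([cv2.resize(a,(784,300*1),interpolation=2) if 0 else cv2.resize(a,None,fx=1.5,fy=1.5,interpolation=2),cv2.resize(b,None,fx=1.5,fy=1.5,interpolation=2)]))
E
```

```text
(no output)
```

View pics/scene0.png

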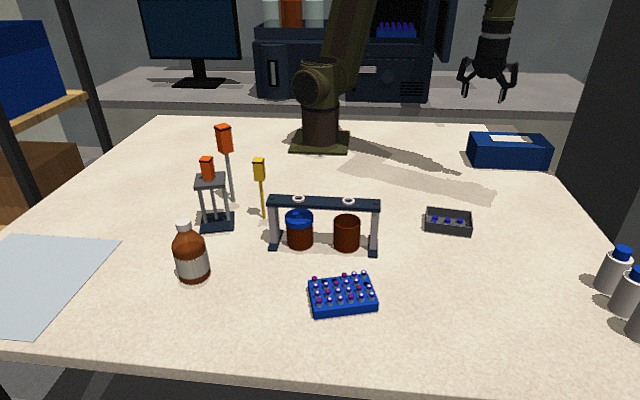

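View pics/top0.png

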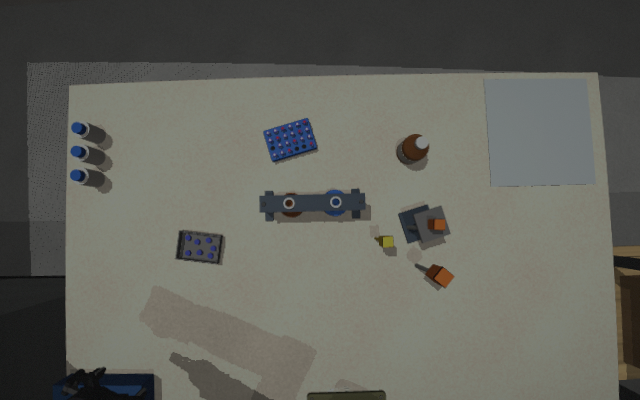

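The scene shows three things that could be taken for the probe:
- the small orange handle in the holder: scene (207,167), top (439,226)
- a larger orange look-alike: scene (224,138), top (441,275)
- a yellow one: scene (259,170), top (387,241)

I choose the small orange one in the holder. The open jar is at scene (347,233), under the bush at top (289,203). The capped jar is at scene (300,228), under the bush at top (336,202).

```bash
cat > h.py <<'E'
from station import *
import cv2,numpy as np
def cam(name):
    m=camera_model(name); return (np.array(m["K"]),np.array(m["dist"],float),np.array(m["camera_from_world"]))
def tri(obs):
    """obs: list of (cam,(u,v)); least squares point, and max ray distance"""
    A=np.zeros((3,3));b=np.zeros(3);R=[]
    for (K,D,T),p in obs:
        n=cv2.undistortPoints(np.array([[p]],float),K,D)[0,0]
        d=T[:3,:3].T@np.r_[n,1];d/=np.linalg.norm(d);c=-T[:3,:3].T@T[:3,3]
        P=np.eye(3)-np.outer(d,d);A+=P;b+=P@c;R.append((c,P))
    x=np.linalg.solve(A,b);return x,max(np.linalg.norm(P@(x-c)) for c,P in R)
def atz(C,p,z):
    K,D,T=C;n=cv2.undistortPoints(np.array([[p]],float),K,D)[0,0]
    d=T[:3,:3].T@np.r_[n,1];c=-T[:3,:3].T@T[:3,3];return c+d*(z-c[2])/d[2]
def proj(C,X):
    K,D,T=C;return cv2.projectPoints(np.array(X,float).reshape(-1,3),cv2.Rodrigues(T[:3,:3])[0],T[:3,3],K,D)[0][:,0]
def blobs(im,lo,hi,amin=15):
    m=cv2.inRange(cv2.cvtColor(im,cv2.COLOR_RGB2HSV),lo,hi)
    n,l,s,c=cv2.connectedComponentsWithStats(m)
    return m,l,[(i,c[i].round(1),s[i].tolist()) for i in range(1,n) if s[i][4]>=amin]
E
python3 - <<'E'
from h import *
S,T=cam("scene"),cam("top")
for n,ps,pt in [("small top",(207,157.5),(439.5,223.5)),("big top",(224,126),(446,279)),("yellow top",(259,159),(388,241.5)),("bushcap",(299,198.5),(336,202)),("bushopen",(348.5,201),(289,203.5)),("bottle",(183,222),(422,142))]:
    x,e=tri([(S,ps),(T,pt)]);print(n,x.round(3),round(e,4))
s=cv2.imread("pics/scene0.png")[100:260,180:400];t=cv2.imread("pics/top0.png")[130:290,260:480]
cv2.imwrite("pics/c1.png",np.hstack([cv2.resize(i[:,:],None,fx=1.8*1,fy=1.8*1,interpolation=2) for i in (s,t)]))
E
```

```text
small top [ 0.536 -0.202  0.183] 0.0017
big top [ 0.42  -0.197  0.216] 0.004
yellow top [ 0.5   -0.09   0.166] 0.0017
bushcap [0.593 0.02  0.119] 0.0013
bushopen [0.593 0.131 0.119] 0.0004
bottle [ 0.728 -0.187  0.136] 0.0006
```

View pics/c1.png

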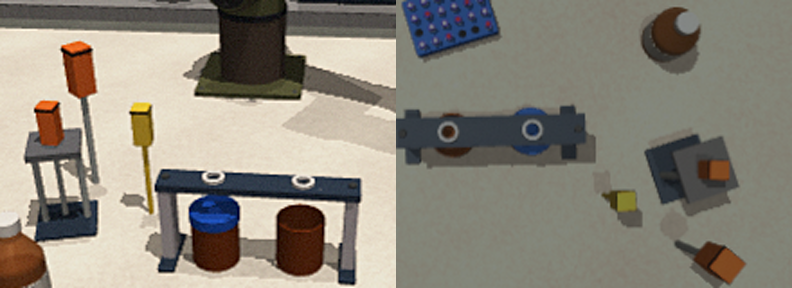

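The crop shows the small orange handle standing in the grey holder at crop (48,120), with the bigger orange and yellow probes outside it. Blue shows through the bush at smaller y, so that is the capped jar. Brown shows through the bush near y=0.131, so that is the open one. The measured heights match the text within a few mm.

```bash
python3 - <<'E'
from h import *
from scipy.spatial.transform import Rotation as R
s=get_state();K,D,T=cam("wrist");Rt=R.from_quat(s["orientation"]).as_matrix()
c=-T[:3,:3].T@T[:3,3]
print("cam in tcp",(Rt.T@(c-s["position"])).round(4),"optical axis in tcp",(Rt.T@T[2,:3]).round(3),"tool x,y in world",Rt[:,0].round(3),Rt[:,1].round(3))
# handle yaw from top image: min area rect of orange top/plate
im=cv2.imread("pics/top0.png")[:,:,::-1].copy()
m,l,b=blobs(im,(3,140,80),(14,255,255));
for i,cc,st in b: print(cc,st,cv2.minAreaRect(np.argwhere(l==i)[:,::-1].astype(np.float32)))
E
```

```text
cam in tcp [ 0.0778  0.0007 -0.1417] optical axis in tcp [-0.304 -0.001  0.953] tool x,y in world [-0.893  0.449  0.   ] [0.449 0.893 0.   ]
[439. 224.] [434, 219, 11, 11, 118] ((439.0, 224.0), (10.0, 10.0), 90.0)
[443.6 277. ] [434, 268, 20, 19, 206] ((443.6393127441406, 277.0328063964844), (14.340131759643555, 14.340131759643555), 39.80556869506836)
```

>>> apply_moves --targets '[[[1,-2,2,-1],[2,-4,4,-2],[3,-6,4,-3],[4,-9,4,-4],[5,-12,4,-4],[6,-14,4,-4],[7,-16,4,-4],[8,-18,4,-4],[9,-20,4,-4],[9,-20,4,-4]]]' --grip 1

```text
time_s: 2.3
position: [0.462, -0.0341, 0.3311]
orientation: [0.552, 0.834, -0.0, 0.0]
ft_force: [-0.7, 0.8, -0.1]
grip_width: 0.0857
finger_force: 0.0
```

```bash
cat > w.py <<'E'
from h import *
import sys
n=sys.argv[1]
C=cam("wrist");s=get_state();im=snapshot("wrist");cv2.imwrite(f"pics/{n}.png",im[:,:,::-1]);np.savez(f"{n}.npz",K=C[0],D=C[1],T=C[2])
print(s["position"].round(4),s["orientation"].round(4))
for q in ["probe","holder","guide_left","open_jar"]: print(q,[(np.round(d["location"],1).tolist(),round(d["p"],2)) for d in find_in("wrist",q)])
print("pred", proj(C,[[.536,-.202,.185],[.593,.02,.126],[.593,.131,.126]]).round(0).tolist())
E
python3 w.py w1
```

```text
[ 0.462  -0.0341  0.3311] [ 5.515e-01  8.342e-01 -1.000e-04  3.000e-04]
probe [([227.2, 317.8], 0.94), ([322.1, 343.0], 0.86), ([331.7, 234.0], 0.71)]
holder [([320.9, 291.9], 0.66)]
guide_left []
open_jar [([468.5, 67.9], 0.93)]
pred [[322.0, 358.0], [459.0, 170.0], [515.0, 65.0]]
```

>>> apply_moves --targets '[[[0.5,-1,0,0],[1,-2,0,0],[1.5,-3,0,0],[2,-4,0,0],[2.5,-5,0,0],[3,-6,0,0],[3,-6,0,0],[3,-6,0,0],[3,-6,0,0],[3,-6,0,0]]]'

```text
time_s: 3.8
position: [0.5356, -0.1801, 0.3316]
orientation: [0.549, 0.836, 0.0, 0.0]
ft_force: [0.8, -0.7, -0.1]
grip_width: 0.0854
finger_force: 0.0
```

```bash
python3 w.py w2; python3 - <<'E'
import cv2,numpy as np
cv2.imwrite("pics/w12.png",np.hstack([cv2.resize(cv2.imread(f"pics/w{i}.png"),(400,250),interpolation=3) for i in(1,2)]))
E
```

```text
[ 0.5356 -0.1801  0.3316] [5.492e-01 8.357e-01 1.000e-04 1.000e-04]
probe [([321.2, 64.8], 0.91), ([186.7, 149.3], 0.89), ([311.0, 201.6], 0.75), ([433.8, 51.2], 0.49)]
holder [([313.7, 168.4], 0.82)]
guide_left [([436.4, 45.9], 0.57)]
open_jar []
pred [[310.0, 206.0], [466.0, -6.0], [524.0, -127.0]]
```

View pics/w12.png

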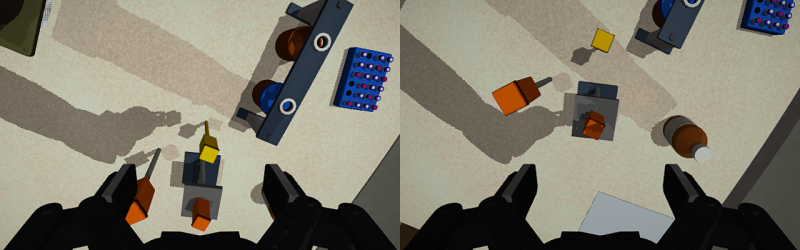

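w1 (left half) shows both bushes: the capped one at (460,170) and the open one at (515,67), in full-picture pixels. w2 shows the small probe at (312,200), the big orange at (185,150) and the yellow at (322,64). I'll take a close crop of the handle to read its corners and yaw.

```bash
python3 - <<'E'
from h import *
ld=lambda n:(lambda z:(z["K"],z["D"],z["T"]))(np.load(n+".npz"))
W1,W2=ld("w1"),ld("w2")
a=cv2.imread("pics/w2.png");cv2.imwrite("pics/c2.png",cv2.resize(a[150:250,260:360],None,fx=6,fy=6,interpolation=cv2.INTER_NEAREST))
b=cv2.imread("pics/w1.png")[:,:,::-1].copy()
m,l,bl=blobs(b,(0,0,150),(180,60,255),40)
for i,c,s in bl:
    if s[4]<1500 and 430<c[0]<540 and c[1]<200:
        cs,_=cv2.findContours((l==i).astype(np.uint8),0,1);e=cv2.fitEllipse(cs[0]);print("bush",c,s,np.round(e[0],1),np.round(e[1],1),atz(W1,e[0],.126).round(4))
E
```

```text
bush [515.7  66.8] [503, 52, 27, 30, 317] [515.7  66.8] [25.2 29.2] [0.5945 0.1298 0.126 ]
bush [451.  115.7] [433, 98, 37, 35, 641] [450.8 116.1] [19.7 42.9] [0.5591 0.0634 0.126 ]
bush [460.4 169.6] [448, 157, 26, 26, 265] [460.4 169.8] [23.4 25.9] [0.5944 0.0204 0.126 ]
```

View pics/c2.png

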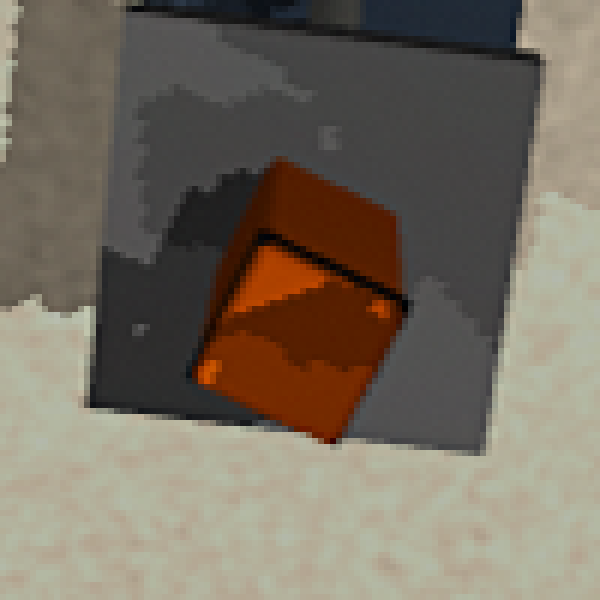

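```bash
python3 - <<'E'
from h import *
ld=lambda n:(lambda z:(z["K"],z["D"],z["T"]))(np.load(n+".npz"))
W2,W1=ld("w2"),ld("w1");S,T=cam("scene"),cam("top")
f=lambda p:np.array(p)/6+[259.5,149.5]
P=[f(p) for p in [(263,235),(408,304),(333,443),(193,377)]]
X=np.array([atz(W2,p,.185) for p in P]);print(X.round(4),X.mean(0))
for k in range(4):
    d=X[(k+1)%4]-X[k];print("edge",np.hypot(*d[:2]).round(4),np.degrees(np.arctan2(d[1],d[0])).round(1))
B=np.array([atz(W2,f(p),.13) for p in [(280,157),(398,212)]]);d=B[1]-B[0];print("bottom",B.round(4),np.hypot(*d[:2]),np.degrees(np.arctan2(d[1],d[0])))
H=[atz(W2,f(p),.13) for p in [(120,12),(540,60),(485,455),(90,405)]];print("plate",np.round(H,4),np.mean(H,0).round(4))
c=np.mean(P,0)
print(c,"tri",tri([(W2,c),(T,(439,224)),(S,(207,157.5))]))
from scipy.spatial.transform import Rotation as R
s=get_state();y=R.from_quat(s["orientation"]).as_matrix()[:,1];print("tool y ang",np.degrees(np.arctan2(y[1],y[0])),s["time_s"])
E
```

```text
[[ 0.5249 -0.19    0.185 ]
 [ 0.5479 -0.1913  0.185 ]
 [ 0.5465 -0.2152  0.185 ]
 [ 0.5238 -0.2138  0.185 ]] [ 0.53577868 -0.20257089  0.185     ]
edge 0.023 -3.1
edge 0.024 -93.5
edge 0.0227 176.5
edge 0.0238 87.4
bottom [[ 0.5262 -0.192   0.13  ]
 [ 0.5481 -0.1929  0.13  ]] 0.02190497306892381 -2.3394703680400744
plate [[ 0.4927 -0.1799  0.13  ]
 [ 0.5591 -0.1598  0.13  ]
 [ 0.5797 -0.2271  0.13  ]
 [ 0.513  -0.2458  0.13  ]] [ 0.5361 -0.2032  0.13  ]
[309.375 206.125] tri (array([ 0.53562867, -0.20208507,  0.18292006]), np.float64(0.0015699300330821735))
tool y ang 23.32005721335301 4.05
```

>>> apply_moves --targets '[[[0,-0.3,-0.5,-1],[0,-0.87,-1,-2],[0,-0.87,-1.5,-2.63],[0,-0.87,-2,-2.63],[0,-0.87,-2.5,-2.63],[0,-0.87,-3,-2.63],[0,-0.87,-3.5,-2.63],[0,-0.87,-4,-2.63],[0,-0.87,-4,-2.63],[0,-0.87,-4,-2.63]]]' --grip 1

```text
time_s: 5.3
position: [0.536, -0.2028, 0.2316]
orientation: [0.725, 0.688, 0.0, 0.0]
ft_force: [0.3, 0.2, 0.0]
grip_width: 0.0856
finger_force: 0.0
```

```bash
python3 w.py w3; python3 - <<'E'
from h import *
from scipy.spatial.transform import Rotation as R
a=cv2.imread("pics/w3.png");cv2.imwrite("pics/w3c.png",a)
s=get_state();y=R.from_quat(s["orientation"]).as_matrix()[:,1];print("tool y ang",np.degrees(np.arctan2(y[1],y[0])))
E
```

```text
[ 0.536  -0.2028  0.2316] [7.253e-01 6.885e-01 1.000e-04 2.000e-04]
probe [([247.6, 32.3], 0.78), ([124.4, 229.1], 0.6), ([319.3, 219.5], 0.56)]
holder [([319.8, 171.4], 0.58)]
guide_left [([366.7, 4.5], 0.6)]
open_jar []
pred [[320.0, 228.0], [396.0, -164.0], [384.0, -318.0]]
tool y ang -2.9864808395586073
```

View pics/w3.png

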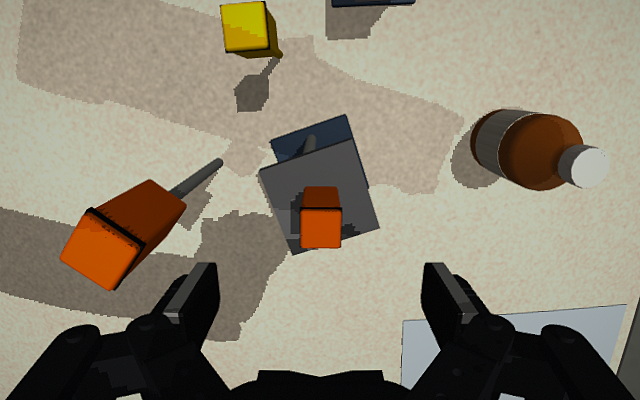

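The handle is square with the picture and centred between the fingers at (320,227). The big orange probe is clear of the left finger. Descending and closing.

>>> apply_moves --targets '[[[0,0,-0.6,0],[0,0,-1.2,0],[0,0,-1.8,0],[0,0,-2.4,0],[0,0,-2.9,0],[0,0,-3.3,0],[0,0,-3.55,0],[0,0,-3.55,0],[0,0,-3.55,0],[0,0,-3.55,0]]]' --grip 1

```text
time_s: 6.8
position: [0.5362, -0.2028, 0.1431]
orientation: [0.725, 0.688, 0.0, 0.0]
ft_force: [-1.0, 0.0, -0.3]
grip_width: 0.0851
finger_force: 0.0
```

>>> apply_moves --targets '[[[0,0,0,0],[0,0,0,0],[0,0,0,0],[0,0,0,0],[0,0,0,0],[0,0,0,0],[0,0,0,0],[0,0,0,0],[0,0,0,0],[0,0,0,0]]]' --grip -1 --force 50

```text
time_s: 8.05
position: [0.536, -0.2027, 0.1427]
orientation: [0.725, 0.688, 0.0, 0.0]
ft_force: [0.2, -0.3, 1.2]
grip_width: 0.0234
finger_force: 49.2
```

>>> apply_moves --targets '[[[0,0,0.4,0],[0,0,1,0],[0,0,1.8,0],[0,0,2.8,0],[0,0,3.8,0],[0,0,4.8,0],[0,0,5.8,0],[0,0,6.6,0],[0,0,7.2,0],[0,0,7.2,0]]]'

```text
time_s: 9.3
position: [0.5364, -0.203, 0.3246]
orientation: [0.725, 0.688, 0.001, 0.002]
ft_force: [-0.1, -1.1, -1.9]
grip_width: 0.0236
finger_force: 49.1
```

>>> apply_moves --targets '[[[0,0.5,0,0],[0.3,1.5,0,0],[0.6,3,0,0],[0.9,4.5,0,0],[1.2,6,0,0],[1.6,7.5,0,0],[2,8.5,0,0],[2.2,9,0,0],[2.2,9,0,0],[2.2,9,0,0]]]'

```text
time_s: 10.55
position: [0.5903, 0.0216, 0.3224]
orientation: [0.726, 0.688, -0.0, -0.0]
ft_force: [0.7, 0.8, 0.1]
grip_width: 0.0232
finger_force: 49.1
```

```bash
python3 w.py w4; python3 - <<'E'
from h import *
s=snapshot("scene");t=snapshot("top")
cv2.imwrite("pics/s4.png",s[:,:,::-1]);cv2.imwrite("pics/t4.png",t[:,:,::-1])
a=cv2.imread("pics/w4.png")
x,y=np.clip(proj(cam("scene"),[.59,.02,.25])[0].astype(int),70,330)
cv2.imwrite("pics/v4.png",np.hstack([cv2.resize(a,(480,300),interpolation=3),cv2.resize(s[y-75:y+75,x-80:x+80,::-1],(320,300))]))
E
```

```text
[0.5903 0.0216 0.3224] [ 7.256e-01  6.881e-01 -4.000e-04 -1.000e-04]
probe [([241.6, 278.5], 0.77), ([321.1, 297.8], 0.71), ([179.1, 360.7], 0.52)]
holder [([303.5, 362.1], 0.69)]
guide_left [([322.4, 105.8], 0.62)]
open_jar [([315.6, 57.7], 0.83)]
pred [[279.0, 396.0], [323.0, 171.0], [316.0, 51.0]]
```

View pics/v4.png

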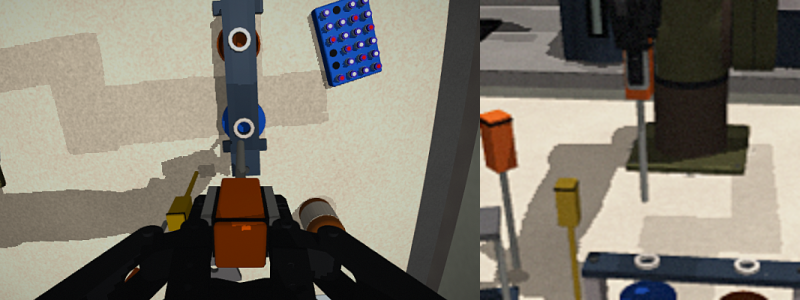

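The wrist picture (left) shows the handle gripped, with the rod below it ending near full-picture (322,187). The open bush is at (319,51) and the capped one at (325,170). The scene crop shows the rod hanging close to vertical. Now refine the tip and bush positions.

```bash
python3 - <<'E'
from h import *
z=np.load("w4.npz");W=(z["K"],z["D"],z["T"]);S=cam("scene");T=cam("top")
a=cv2.imread("pics/w4.png")
def bushes(im,C,exp):
    m,l,bl=blobs(im[:,:,::-1].copy(),(0,0,150),(180,70,255),20)
    for X in exp:
        e=proj(C,X)[0];i,c,s=min(bl,key=lambda b:np.hypot(*(b[1]-e)))
        cs,_=cv2.findContours((l==i).astype(np.uint8),0,1);f=cv2.fitEllipse(cs[0]);print("bush",np.round(f[0],1),np.round(f[1],1),atz(C,f[0],.126).round(4))
ex=[[.5945,.0204,.126],[.5945,.13,.126]]
for n,C in(("w4",W),("s4",S),("t4",T)): print(n);bushes(cv2.imread(f"pics/{n}.png"),C,ex)
# predicted tip for vertical probe under TCP
p=[.5903,.0216,.3224-.0133-.115]
for n,C in(("w4",W),("s4",S),("t4",T)): print(n,"pred tip",proj(C,p).round(1),"pred rod top",proj(C,[p[0],p[1],p[2]+.115]).round(1))
s=cv2.imread("pics/s4.png");q=proj(S,p)[0].astype(int)
u=a[170:300,260:390];v=s[q[1]-45:q[1]+20,q[0]-32:q[0]+33];print("scene crop origin",q-[32,45])
cv2.imwrite("pics/v5.png",np.hstack([cv2.resize(u,(390,390),interpolation=0),cv2.resize(v,(390,390),interpolation=0)]))
E
```

```text
w4
bush [324.9 170.5] [25.5 26.1] [0.5952 0.0207 0.126 ]
bush [319.  52.] [28.4 30.6] [0.5952 0.13   0.126 ]
s4
bush [284.5 216.9] [13.9 22. ] [0.6774 0.0055 0.126 ]
bush [341.  222.1] [25.1 70.8] [0.6847 0.1207 0.126 ]
t4
bush [355.4 238.9] [331.6 666.2] [ 0.5058 -0.0231  0.126 ]
bush [288.4 202.7] [9.5 9.7] [0.5947 0.1311 0.126 ]
w4 pred tip [[319.8 189.2]] pred rod top [[319.8 255. ]]
s4 pred tip [[297.8 167.7]] pred rod top [[295.5 115.4]]
t4 pred tip [[337.  201.9]] pred rod top [[340.8 199. ]]
scene crop origin [265 122]
```

View pics/v5.png

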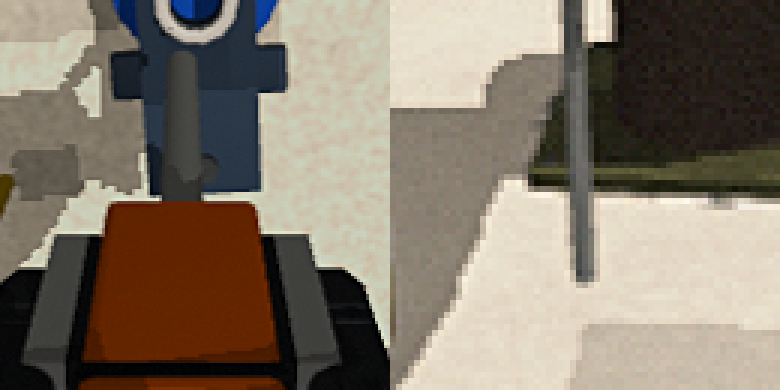

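```bash
python3 - <<'E'
from h import *
z=np.load("w4.npz");W=(z["K"],z["D"],z["T"]);S=cam("scene")
x,e=tri([(W,(320.3,192.)),(S,(297.1,168.4))]);print("tip",x.round(4),e.round(4),"wrist at z .194",atz(W,(320.3,192.),.194).round(4))
print("rod dir: wrist centre at rows; pred px/mm", (proj(W,[.5903,.0226,.194])-proj(W,[.5903,.0216,.194])).round(2))
E
```

```text
tip [0.5905 0.0194 0.1926] 0.0006 wrist at z .194 [0.5906 0.0192 0.194 ]
rod dir: wrist centre at rows; pred px/mm [[-0.07 -1.21]]
```

>>> apply_moves --targets '[[[0,0.5,0,0],[0.1,1.2,0,0],[0.15,2,0,0],[0.18,2.9,0,0],[0.18,3.7,-0.2,0],[0.18,4.2,-0.6,0],[0.18,4.4,-1.0,0],[0.18,4.4,-1.2,0],[0.18,4.4,-1.2,0],[0.18,4.4,-1.2,0]]]'

```text
time_s: 12.15
position: [0.5955, 0.1317, 0.2929]
orientation: [0.726, 0.688, 0.0, 0.0]
ft_force: [0.0, -0.8, -0.5]
grip_width: 0.0235
finger_force: 49.1
```

```bash
python3 w.py w6; python3 - <<'E'
from h import *
for n in("scene","top"): cv2.imwrite(f"pics/{n}6.png",snapshot(n)[:,:,::-1])
S=cam("scene");T=cam("top");W=cam("wrist")
p=get_state()["position"];p=p+[0,0,-.1283]
qs=proj(S,p)[0].astype(int);qw=proj(W,p)[0].astype(int)
print("pred tip s,w",p.round(4),proj(S,p).round(1),proj(W,p).round(1))
a=cv2.imread("pics/w6.png");s=cv2.imread("pics/scene6.png")
ow=(qw[0]-60,qw[1]-85);os=(qs[0]-30,qs[1]-30);print(ow,os)
cv2.imwrite("pics/v6.png",np.hstack([cv2.resize(a[ow[1]:ow[1]+120,ow[0]:ow[0]+120],(480,480),interpolation=0) ,cv2.resize(s[os[1]:os[1]+80,os[0]:os[0]+52],(312,480),interpolation=0)]))
E
```

```text
[0.5955 0.1317 0.2929] [7.256e-01 6.881e-01 2.000e-04 2.000e-04]
probe [([319.9, 299.9], 0.85), ([214.5, 388.9], 0.65)]
holder [([301.6, 361.5], 0.89)]
guide_left [([316.7, 152.7], 0.76)]
open_jar [([315.3, 170.4], 0.91)]
pred [[281.0, 492.0], [323.0, 286.0], [317.0, 178.0]]
pred tip s,w [0.5954 0.1322 0.1645] [[349.6 183.5]] [[319.7 189.3]]
(np.int64(259), np.int64(104)) (np.int64(319), np.int64(153))
```

View pics/v6.png

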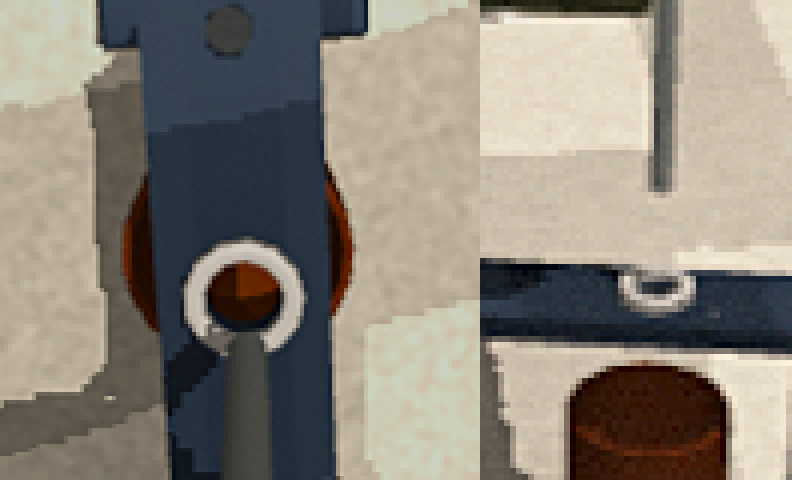

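```bash
python3 - <<'E'
from h import *
z=np.load("w6.npz");W=(z["K"],z["D"],z["T"]);S=cam("scene")
m,l,bl=blobs(cv2.imread("pics/w6.png")[:,:,::-1].copy(),(0,0,150),(180,70,255),20)
for i,c,s in bl:
    if abs(c[0]-320)<8 and abs(c[1]-178)<15: print(c,s)
b=(319.6,177.9);t=(320.7,191.4)
bs=(348.2,200.);ts=(348.5,183.9)
print("bush W",atz(W,b,.126).round(4),"tri",tri([(W,b),(S,bs)])[0].round(4))
x,e=tri([(W,t),(S,ts)]);print("tip tri",x.round(4),e,"W at .1645",atz(W,t,.1645).round(4), "W at .163",atz(W,t,.163).round(4))
print("scene col if tip on axis of bush:",proj(S,np.r_[tri([(W,b),(S,bs)])[0][:2],.1645]).round(1),ts)
E
```

```text
[320.2 175.5] [305, 165, 30, 27, 276]
bush W [0.5954 0.1312 0.126 ] tri [0.5954 0.1305 0.1232]
tip tri [0.5962 0.1298 0.1638] 0.00015771086377735594 W at .1645 [0.5962 0.1299 0.1645] W at .163 [0.5962 0.1294 0.163 ]
scene col if tip on axis of bush: [[348.8 183.4]] (348.5, 183.9)
```

>>> apply_moves --targets '[[[-0.02,0.03,-0.2,0],[-0.02,0.03,-0.4,0],[-0.02,0.03,-0.6,0],[-0.02,0.03,-0.8,0],[-0.02,0.03,-1.0,0],[-0.02,0.03,-1.16,0],[-0.02,0.03,-1.2,0],[-0.02,0.03,-1.2,0],[-0.02,0.03,-1.2,0],[-0.02,0.03,-1.2,0]]]'

```text
time_s: 13.75
position: [0.5949, 0.1331, 0.2628]
orientation: [0.725, 0.688, 0.0, 0.0]
ft_force: [-0.4, -0.4, -0.9]
grip_width: 0.0232
finger_force: 49.1
```

```bash
python3 w.py w7; python3 - <<'E'
from h import *
cv2.imwrite(f"pics/scene7.png",snapshot("scene")[:,:,::-1])
a=cv2.imread("pics/w7.png");s=cv2.imread("pics/scene7.png")
cv2.imwrite("pics/v7.png",np.hstack([cv2.resize(a[155:215,290:350],(480,480),interpolation=0) ,cv2.resize(s[160:220,330:370],(320,480),interpolation=0)]))
E
```

```text
[0.5949 0.1331 0.2628] [7.253e-01 6.884e-01 2.000e-04 1.000e-04]
probe [([317.7, 298.0], 0.66), ([317.8, 151.3], 0.65), ([215.3, 391.2], 0.64)]
holder [([302.4, 362.6], 0.74)]
guide_left [([318.9, 157.1], 0.71)]
open_jar [([315.3, 179.6], 0.74)]
pred [[279.0, 523.0], [324.0, 305.0], [317.0, 189.0]]
```

View pics/v7.png

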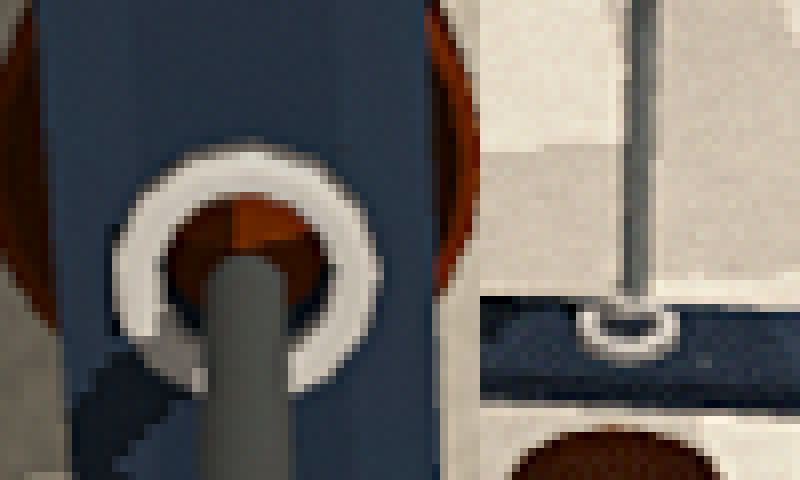

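Final close view: in the wrist crop the tip (247,290) sits over the bore centre (247,271), which is centred once parallax is allowed for. The scene crop hints at about 1 to 2 mm in +y, so I'll check that numerically at subpixel level.

```bash
python3 - <<'E'
from h import *
S=cam("scene")
im=cv2.cvtColor(cv2.imread("pics/scene7.png"),cv2.COLOR_BGR2GRAY).astype(float)
C=[]
for r in range(160,197,3):
    seg=im[r,343:357];bg=np.interp(np.arange(14),[0.5,12.5],[seg[:3].mean(),seg[-3:].mean()])
    w=np.clip(bg-seg,0,None);w[w<12]=0;C.append((r,343+(w*np.arange(14)).sum()/w.sum(),w.sum()));
print(np.round(C,2).tolist())
print(im[192:208,338:360].astype(int))
p=get_state()["position"]
for z in(.18,.15,.1345,.126):print(z,proj(S,[.595,.131,z]).round(2))
W=cam("wrist");g=cv2.cvtColor(cv2.imread("pics/w7.png"),cv2.COLOR_BGR2GRAY).astype(int)
for z in(.1345,.126):print("W",z,proj(W,[.595,.131,z]).round(2))
E
```

```text
[[160.0, 349.66, 526.96], [163.0, 349.6, 509.0], [166.0, 349.58, 424.32], [169.0, 349.73, 428.99], [172.0, 349.37, 440.0], [175.0, 349.55, 436.6], [178.0, 349.26, 419.0], [181.0, 349.0, 386.17], [184.0, 348.97, 392.35], [187.0, 348.86, 387.57], [190.0, 348.87, 396.03], [193.0, 348.94, 395.28], [196.0, 348.63, 400.33]]
[[196 200 197 194 195 194 197 202 209 164  67 101 102 165 204 197 202 198
  199 196 195 194]
 [195 196 196 196 193 190 199 207 213 164  71  98 104 158 204 192 195 198
  199 205 197 197]
 [197 198 195 195 193 199 196 202 205 155  68  98 111 173 209 205 205 202
  218 221 201 201]
 [206 202 200 202 199 201 202 200 185 116  68  93 122 198 237 226 229 228
  226 230 231 229]
 [190 190 190 192 195 194 196 199 189 147  99 102 130 199 236 234 232 231
  232 235 235 235]
 [ 34  30  56  82  87  97 109 130 167 193 165 144 187 215 211 215 212 216
  216 220 224 220]
 [ 27  34  13   0  59 116 115  90  99 142 173 171 174 197 176 103  64  61
   64  70  64  62]
 [ 52  49  37   8 150 225 176  84 100 116 126 113 101 106 178 209 149  23
   35  40  39  31]
 [ 51  51  49  37 142 209 164  59  3
[... 156 characters left out ...]
 46  43  43  64 129 190 197 169 158 139 135 184 221 207 175 104  38
   50  49  44  52]
 [ 42  54  44  46  68  94 108 138 180 200 205 203 205 169 119 120  81  37
   51  45  44  46]
 [ 47  42  48  44  46  57  82 109 117 127 136 135 137 136 106  58  39  40
   52  60  59  50]
 [ 44  53  45  49  48  43  46  45  68  89  96  81  58  53  33  44  52  52
   48  71  78  48]
 [ 50  40  43  49  49  46  44  41  44  36  41  41  44  45  47  49  47  48
   48  50  49  50]
 [ 25  29  30  31  22  30  30  37  35  41  37  33  38  34  40  47  38  37
   39  45  46  45]]
0.18 [[349.23 176.88]]
0.15 [[348.83 189.26]]
0.1345 [[348.63 195.48]]
0.126 [[348.52 198.84]]
W 0.1345 [[320.1  191.84]]
W 0.126 [[320.08 188.89]]
```

>>> apply_moves --targets '[[[0,-0.02,0,0],[0,-0.04,0,0],[0,-0.04,0,0],[0,-0.04,0,0],[0,-0.04,-0.1,0],[0,-0.04,-0.2,0],[0,-0.04,-0.3,0],[0,-0.04,-0.4,0],[0,-0.04,-0.4,0],[0,-0.04,-0.4,0]]]'

```text
time_s: 15.3
position: [0.5948, 0.132, 0.2526]
orientation: [0.725, 0.688, 0.0, 0.0]
ft_force: [0.0, -0.2, -0.8]
grip_width: 0.0234
finger_force: 49.1
```

```bash
cat > m.py <<'E'
from h import *
import sys
S=cam("scene");W=cam("wrist");st=get_state();w=snapshot("wrist");s=snapshot("scene")
print(st["position"].round(4),st["ft_force"].round(2),st["torque"].round(3))
im=cv2.cvtColor(s,cv2.COLOR_RGB2GRAY).astype(float)
r=[]
for y in range(181,197,2):
    q=im[y,343:357];bg=np.interp(np.arange(14),[0.5,12.5],[q[:3].mean(),q[-3:].mean()]);k=np.clip(bg-q,0,None);k[k<12]=0;r.append(round(343+(k*np.arange(14)).sum()/k.sum(),2))
print("rod cols",r); print(im[198:203,338:360].astype(int))
g=cv2.cvtColor(w,cv2.COLOR_RGB2GRAY).astype(int)
c=proj(W,[.595,.131,.126])[0];print(c); u,v=int(c[0]),int(c[1])
for y in range(v-18,v+19,2):print(y,g[y,u-20:u+21])
E
python3 m.py
```

```text
[0.5948 0.132  0.2526] [ 0.01 -0.22 -0.85] [-0.034  0.029  0.003]
rod cols [np.float64(348.56), np.float64(348.57), np.float64(348.59), np.float64(348.64), np.float64(348.2), np.float64(348.36), np.float64(348.41), np.float64(348.14)]
[[ 16  18  14   1  61 119 114  97  92  74  97  97 145 197 176 110  62  57
   66  63  64  68]
 [ 37  55  35  10 151 221 172  93  92  94  97 107  90 114 178 212 146  25
   34  38  33  34]
 [ 50  51  46  43 148 210 161  66  40  73  90  95  71  54 150 218 176  37
   40  46  52  47]
 [ 48  39  43  39 102 185 188 115  57  66  58  54  70 108 184 218 157  39
   49  48  49  47]
 [ 46  55  41  39  64 130 192 198 169 161 138 136 184 219 208 181 106  44
   41  52  46  52]]
[320.01743358 191.17395719]
173 [49 49 50 49 49 50 47 47 47 45 45 45 47 46 44 45 44 43 42 40 39 42 42 39
 41 43 45 46 46 45 46 47 47 50 51 50 51 51 52 50 51]
175 [ 49  49  49  50  49  51  48  46  47  46  45  42  40  56  76  82  86  90
  94 101 108 133 127 104  99  94  81  58  39  38  41  45  45  50  50  51
  52  51  51  50  51]
177 [ 50  49  50  49  49  49  48  46  42  38  32  44 118 184 201 200 
[... 2070 characters left out ...]
8
  62  67  71  73  74  76  70  64 120 182 200 196 190 188 193 171 100  42
  45  48  51  49  49]
203 [ 46  51  53  37  21  22  19  19  63  97 102 101 100 102  96  66  48  58
  65  67  71  71  74  75  70  77 170 202 192 191 192 189 133  48  39  48
  49  49  50  49  50]
205 [ 51  34  19  23  24  23  23  23  20  17  22  50  88 104  86  56  50  59
  65  67  70  72  74  74  70  57 156 201 198 164  99  54  37  40  47  50
  49  50  51  49  50]
207 [52 37 22 21 22 22 23 23 23 22 19 16 12 21 39 49 53 59 64 67 71 73 73 76
 73 67 62 55 40 35 40 43 44 44 47 50 50 50 49 50 49]
209 [22 21 21 24 23 23 24 23 19 16 34 47 44 45 45 48 55 60 65 67 71 73 74 75
 74 73 55 40 46 44 44 45 43 45 47 50 49 50 50 50 49]
```

Rod and bore are concentric to within about 0.3 mm in both views. Lowering to half depth.

>>> apply_moves --targets '[[[0,0,-0.15,0],[0,0,-0.35,0],[0,0,-0.55,0],[0,0,-0.75,0],[0,0,-0.95,0],[0,0,-1.15,0],[0,0,-1.35,0],[0,0,-1.5,0],[0,0,-1.5,0],[0,0,-1.5,0]]]'

```text
time_s: 16.65
position: [0.5949, 0.1321, 0.2152]
orientation: [0.725, 0.688, 0.0, 0.0]
ft_force: [0.0, 0.2, -1.4]
grip_width: 0.0235
finger_force: 49.1
```

```bash
python3 m.py | sed -n '1,8p;15,20p'
```

```text
[0.5949 0.1321 0.2152] [ 0.    0.18 -1.43] [ 0.003 -0.014 -0.003]
rod cols [np.float64(348.67), np.float64(348.71), np.float64(348.64), np.float64(348.64), np.float64(348.17), np.float64(348.23), np.float64(348.4), np.float64(348.24)]
[[ 14  15   2   4  18  93 118 101  98  80  97 102 150 198 177 107  59  61
   67  64  68  67]
 [ 18  22  21  19  86 184 181  91  85  82  95 102  93 113 177 213 148  17
   34  36  35  38]
 [ 27  22  18  35 150 216 166  67  48  70  91  98  85  50 150 219 174  35
   42  50  45  46]
  98 103 108 110 133 131 109 106 102 100  88  62  47  43  39  44  43  48
  52  53  53  53  52]
190 [ 50  50  50  50  49  49  48  44  44  39  52  60  88 143 179 197 207 209
 211 209 212 214 213 214 215 214 213 203 173 134 115 111 104  72  41  44
  51  54  53  52  52]
192 [ 51  50  49  51  49  47  42  44  66  89 132 186 205 205 202 201 202 200
```

>>> apply_moves --targets '[[[0,0,-0.15,0],[0,0,-0.4,0],[0,0,-0.65,0],[0,0,-0.9,0],[0,0,-1.2,0],[0,0,-1.45,0],[0,0,-1.7,0],[0,0,-1.9,0],[0,0,-2.0,0],[0,0,-2.0,0]]]'

```text
time_s: 18.0
position: [0.5948, 0.132, 0.1649]
orientation: [0.725, 0.688, -0.0, -0.0]
ft_force: [0.1, -0.1, -1.3]
grip_width: 0.0236
finger_force: 49.1
```

>>> apply_moves --targets '[[[0,0,0,0],[0,0,0,0],[0,0,0,0],[0,0,0,0],[0,0,0,0],[0,0,0,0],[0,0,0,0],[0,0,0,0],[0,0,0,0],[0,0,0,0]]]'

```text
time_s: 19.25
position: [0.5948, 0.1321, 0.165]
orientation: [0.725, 0.688, -0.0, -0.0]
ft_force: [0.8, -0.6, -1.0]
grip_width: 0.0233
finger_force: 49.1
```

```bash
python3 m.py | sed -n '1,8p'; python3 - <<'E'
from h import *
C=cam("top");t=snapshot("top");a=cv2.imread("pics/top0.png")[:,:,::-1]
for q in["vial_rack","reagent_bottle","cap_tray"]: print(q,[d["location"] for d in find_in("top",q)][:1])
d=cv2.absdiff(t,np.ascontiguousarray(a)).max(2)>60
for n,(x,y) in dict(rack=(290,139),bottle=(412,148),tray=(200,247)).items(): print(n,d[y-30:y+30,x-35:x+35].sum())
E
```

```text
[0.5948 0.1321 0.165 ] [ 0.83 -0.61 -0.97] [-0.006  0.011  0.021]
rod cols [np.float64(349.6), np.float64(349.55), np.float64(349.53), np.float64(350.31), np.float64(350.19), np.float64(349.48), np.float64(348.46), np.float64(348.2)]
[[  5  14  10   3  36  75  93 103  92  77  82  73 133 206 182 113  69  60
   71  75  68  75]
 [ 17  16  22  13  69 102  99 103  94  79  79  75  85 115 172 214 149  27
   34  35  45  39]
 [ 25  17  18  23  81 104  88  73  60  76  78  76  60  53 152 222 181  33
   43  50  48  45]
vial_rack [[298.5, 134.5]]
reagent_bottle [[410.5, 148.6]]
cap_tray [[199.1, 249.6]]
rack 886
bottle 0
tray 585
```

```bash
python3 -c "
from station import *
print(job_done())"
```

```text
the job is handed in; nothing more can be done
None
```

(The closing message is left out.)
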